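# Carry the test ball to the metal detector

## Task

A biscuit has been left on the white test tray and would spoil the metal detector check: take it off and drop it into the red reject tub. Then pick up the test tray by its upright steel grip and carry it gently and level, with the loose blue test ball riding in its pocket, to the grey detector plate. Finish holding the tray still and level in the gripper, with the ball over the middle of the green sensing disc and the tray's underside about 10 cm above the disc; do not set it down or let go, and leave the other things on the table alone.

Things in the scene. Friction and masses are not known exactly. Their poses are not given: they have to be found in the camera images.
- tray: White test tray, loose, flat on the table, 190 (own x) x 84 (own y) x 10 mm thick (long edges 12 mm), 0.3 kg. Origin at the centre of its underside, z up. Steel grip at its centre; round ball pocket, 27 mm wide, 4 mm deep, at x = +60 mm; biscuit recess 41 x 33 mm, 4 mm deep, at x = -60 mm. At the start its x axis (ball end) points to world +y within 20 degrees.
- grip (a point): Point to grasp on the tray's steel grip, 55 mm above the tray's underside. The grip is an upright blade 44 mm long (tray x), 12 mm thick (tray y), its top 69 mm above the tray's underside; close the fingers across the thickness, along tray y. It stands over the tray's middle, so the tray hangs nearly balanced.
- pocket (a point): Where the ball's centre lies when it sits in its pocket: tray x = +60 mm, y = 0, 22 mm above the tray's underside. Axes as the tray's.
- ball_center (a point): Centre of the blue test ball, 32 mm in diameter, about 25 g, loose in its pocket with about 2.5 mm of play; it rolls out over the 4 mm rim when tipped too far or jerked.
- biscuit: Shortbread piece, 35 (own x) x 27 (own y) x 21 mm high, 18 g, loose in the tray's rectangular recess, its axes nearly those of the tray, its top 27 mm above the tray's underside (17 mm stand out of the tray). Origin at the centre of its underside. Grasp across the 27 mm (along own y), so that the fingers clear the tray's steel grip.
- tub: Red plastic open reject tub, fixed to the table, outside 130 (own x) x 110 (own y) x 60 mm high, walls 4 mm, floor 5 mm. Origin at the centre of its underside, z up.
- detector: Grey flat metal detector plate, fixed to the table, 135 x 135 mm, 33 mm high, with a green disc 86 mm across in a black ring at the middle of its top. Origin at the centre of its underside, z up.
- sensing (a point): Centre of the green sensing disc, on the detector's top, 33 mm above the table.
- scraper: Dough scraper with wooden handle, 100 x 124 x 15 mm, bystander, lying at the right behind the work. Origin at the centre of its underside.
- dredger: Steel sugar dredger can, 69 mm across, 116 mm high, bystander at the right rear. Origin at the centre of its underside.
- tape: Tape roll lying flat, 106 x 104 x 25 mm, bystander at the left. Origin at the centre of its underside.
- pen: White and red pen lying on the table, 145 mm long (own y), bystander at the front right. Origin at the centre of its underside.

How it is judged (in metres and radians):
On the way, in this order (a step that is already met when the one before it is completed fails the run):
1. the biscuit lies in the red tub, let go (x of biscuit in the frame of tub between -0.06 and 0.06 m and y of biscuit in the frame of tub between -0.05 and 0.05 m and z of biscuit in the frame of tub between 0 and 0.045 m and contact force between the fingers and biscuit below 0.1 N), for 0.2 s.
2. the tray is lifted clear of the table in the gripper, the ball in its pocket (height (world z) of tray above 0.05 m and contact force between the fingers and tray above 1 N and distance between ball_center and pocket below 0.012 m), for 0.2 s.
At the end, for the whole second after the job is handed in: The biscuit lies inside the tub; the tray is held still by the gripper alone, level within 8 degrees (0.14 rad), the ball in its pocket and within 30 mm (horizontally) of being over the disc's centre, the middle of the tray's underside 60 to 140 mm above the disc (all of step 1 and contact force between the fingers and tray above 1 N and distance between ball_center and pocket below 0.012 m and angle between tray's own z axis and vertical below 0.14 rad and horizontal distance between ball_center and sensing below 0.03 m and z of tray in the frame of sensing between 0.06 and 0.14 m and linear speed of tray below 0.03 m/s and angular speed of tray below 0.2 rad/s and contact force between tray and detector below 0.1 N and contact force between tray and tub below 0.1 N and contact force between tray and dredger below 0.1 N); the arm keeps its last pose, push and grip.
It fails at once if the ball leaves its pocket (not (distance between ball_center and pocket below 0.012 m)).
It fails at once if the tray is tipped more than about 20 degrees (angle between tray's own z axis and vertical above 0.35 rad).
It fails at once if a bystander is pushed more than 30 mm (distance of any of scraper, dredger, tape, pen from where it was at the start of the episode above 0.03 m).
It also fails if it takes over 64 s, if anything falls off the work surface, if the arm or the gripper's body presses on something with over 40 N, if the wrist force passes 120 N, or if a joint passes its speed limit or range.

## Robot

A 6-joint arm with a two-finger parallel gripper is mounted at the origin on a cart in front of the work surface, level with it; the furniture and walls round the work are solid. World frame = base frame: x ahead of the robot, y to its left, z up, the work surface at z = 0. Lengths are in m, angles in degrees, forces in N, time in s.
With the tool pointing down it reaches from about 0.35 to 0.875 m from the base axis. Payload 15.5 kg.
Tool frame: the origin (TCP) lies between the finger pads; the fingertips stand env.nose_length ahead of it and the grasp point (between the pads) lies 8 mm behind it (env.nose_length is the distance from the TCP to the fingertips, in m); z points along the fingers, x is the direction in which the jaws open and shut, and the axes are right-handed (so a half turn about z gives the same grasp; the last joint's range is limited). The gripper opens to 85 mm and grips with 20 to 120 N. Pads are 22 mm wide; open, the fingers measure 114 mm over their backs; the gripper's body (76 mm by 85 mm) begins 54 mm behind the grasp point. The pads swing forward as they close: fully open they stand 13 mm farther back than shut.
Start: joints at [67.638, 28.281, 77.091, -0, 74.628, -5.472], TCP at [0.182, 0.598, 0.242] pointing down, gripper open.
Joint ranges: [-166.48, 166.48], [-47.26, 123.95], [12.59, 153.08], [-70.14, 250.14], [6.76, 159.57], [-176.63, 176.63]. Speed limits (degrees/s): [108.29, 108.29, 147.25, 172.46, 172.46, 172.46].

## Interface

Orientations are given as a 3x3 rotation matrix whose columns are the frame's x, y, z axes.
In Python, from cell import env gives the robot as it stands.
- The arm moves only by the tool jog_arm, never from a script. Its argument "deltas" is a list of rows, each an object of numbers: "tx", "ty", "tz": the shift along the tool's x, y, z in units of 50 mm (1.0 is 50 mm); "rx", "ry", "rz": the turn, a rotation vector about the tool's x, y, z in units of 8 degrees (1.0 is 8 degrees). A call has 1 to 10 rows; each row shifts and turns the commanded pose from where the row before left it, along the tool's axes as they then stand; what a row does not reach is not made up. A row lasts 1/10 s, in which the tool goes at most 50 mm and 8.59 degrees, less where a joint would pass 70% of its speed; a pose out of reach is approached as far as the arm can. A call is refused whole if a number of a shift passes 1 or a number of a turn 1, either way. A call with a gripper value outside its range is refused whole. "claw" is the closure, from 0 (fully open) to 1 (shut), set as the call begins (left out, the last holds). The fingers move at their own pace and stop on an object; "grip_force" is the grip in N (left out, the last holds). Time passes only in rows, so rows that do not move let the fingers close. It gives the time, the measured TCP pose, the force and the opening at its end, in the units of the state.
- env.observe(): the state, without advancing time (a new reading comes with each control period).
- env.camera(name): name is "side" or "top"; returns a dict with "color" (420x560x3 uint8, red, green, blue), "fx", "fy", "cx", "cy" (pixels), "D" ([k1, k2, p1, p2, k3] as OpenCV has them; the pictures are not rectified), "xyz" and "rotation" of the camera in the world. Camera axes: x right, y down, z forward; pixel columns grow to the right and rows downward; lengths in m; the calibration is good to about 2 mm. A picture is of the moment at which its call begins. There is no depth.
- env.job_done(): hands the job in, once; it reports no verdict.
The state is a dict: "time": time; "joint_positions": joint angles; "dq": joint speeds; "effort": joint torques, N m; "tcp_pos": TCP position; "ee_rot": TCP orientation; "wrist_force": force on the tool from outside, world axes, zero at the start; "moment": the same for the moment, N m; "finger_gap": finger opening in m.
Only numpy, scipy, OpenCV 4.12 (cv2) and the standard library are available. Lean on these libraries where they do the work, as an engineer would, in place of code of your own. Each camera call takes 0.05 s, during which the arm holds its last target. There are 200 camera calls.

## Working session

There is one attempt and no reset: what is moved stays moved. The work goes in short steps, Python scripts to look and compute and a tool call to move; the robot and the scene stay as the last step left them, time stands still between calls to the robot, and variables do not carry over. Pictures are saved under pics/ and viewed, about 8 in all and at most 12, crops included, and the job is handed in when it is done.

Besides the shell and the picture viewer there is one more tool, called after "Request:" in YAML: its name, and indented under it one key for each argument. jog_arm: Moves the arm, as the interface text tells. Its arguments: {"type":"object","properties":{"deltas":{"type":"array"},"claw":{"type":"number"},"grip_force":{"type":"number"}},"required":["deltas"]}

```bash
mkdir -p pics; ls
python3 - <<'E'
from cell import env
import cv2,numpy as np
s=env.observe();print(s['time'],s['tcp_pos'],s['ee_rot'],s['finger_gap'],env.nose_length)
for n in("side","top"):
    c=env.camera(n);cv2.imwrite(f"pics/{n}0.png",c["color"][:,:,::-1])
    print(n,{k:np.round(v,4).tolist() for k,v in c.items() if k!="color"})
E
```

```text
pics
0.0 [0.18145951 0.59771966 0.24167773] [[ 2.90534547e-01  9.56864388e-01 -4.68707174e-04]
 [ 9.56863688e-01 -2.90534904e-01 -1.16294310e-03]
 [-1.24895464e-03 -1.10613727e-04 -9.99999214e-01]] 0.08540281609344863 0.011
side {'fx': 385.2305, 'fy': 385.2305, 'cx': 275.5399, 'cy': 207.2938, 'D': [-0.0823, 0.0, 0.0, 0.0, 0.0], 'xyz': [0.3496, -0.7487, 0.7337], 'rotation': [[0.9452, -0.2082, 0.2517], [-0.3266, -0.6084, 0.7233], [0.0026, -0.7659, -0.643]]}
top {'fx': 477.7738, 'fy': 477.7738, 'cx': 284.9951, 'cy': 211.2268, 'D': [-0.1237, 0.0, 0.0, 0.0, 0.0], 'xyz': [0.3246, 0.0195, 1.3605], 'rotation': [[0.0436, -0.973, 0.2268], [-0.999, -0.0424, 0.0103], [-0.0004, -0.227, -0.9739]]}
```

View pics/top0.png

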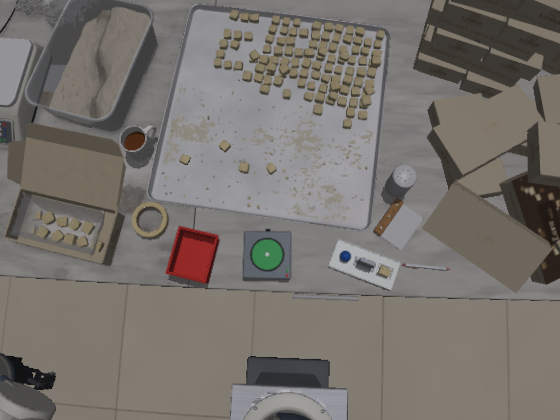

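View pics/side0.png

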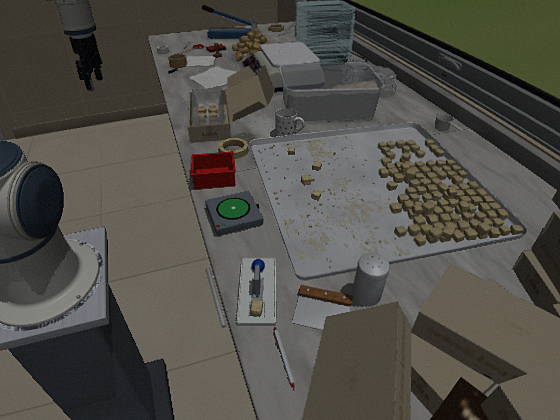

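The top view shows the tray at about (365,264), the ball at (345,257), the biscuit at (385,271), the green disc at (267,254), the red tub at (193,255), the scraper at (398,224), the dredger at (400,183) and the pen at (425,267). In the side view the ball is at (258,265), the biscuit at (257,307), the disc at (233,208) and the tub at (213,170).

```bash
cat > h.py <<'E'
import cv2,numpy as np
def ray(c,uv):
    K=np.array([[c["fx"],0,c["cx"]],[0,c["fy"],c["cy"]],[0,0,1]])
    p=cv2.undistortPoints(np.array(uv,float).reshape(-1,1,2),K,np.array(c["D"])).reshape(-1,2)
    return np.c_[p,np.ones(len(p))]@np.array(c["rotation"]).T
def onz(c,uv,z):
    d=ray(c,uv);o=np.array(c["xyz"]);return o+d*((z-o[2])/d[:,2])[:,None]
def tri(c1,u1,c2,u2):
    d1,d2=ray(c1,[u1])[0],ray(c2,[u2])[0];o1,o2=map(np.array,(c1["xyz"],c2["xyz"]))
    t=np.linalg.lstsq(np.c_[d1,-d2],o2-o1,rcond=None)[0]
    a,b=o1+t[0]*d1,o2+t[1]*d2;return (a+b)/2,np.linalg.norm(a-b)
def blob(c,f,box):
    """largest contour of the mask in box (u0,v0,u1,v1)"""
    u0,v0,u1,v1=box;hsv=cv2.cvtColor(c["color"],cv2.COLOR_RGB2HSV)[v0:v1,u0:u1].astype(int)
    m=f(hsv[...,0],hsv[...,1],hsv[...,2]).astype(np.uint8)
    k=max(cv2.findContours(m,cv2.RETR_EXTERNAL,cv2.CHAIN_APPROX_NONE)[0],key=cv2.contourArea)
    g=cv2.drawContours(np.zeros_like(m),[k],-1,1,-1);M=cv2.moments(g,True)
    return k.reshape(-1,2)+[u0,v0],np.array([M["m10"]/M["m00"]+u0,M["m01"]/M["m00"]+v0]),M["m00"]
blue=lambda h,s,v:(h>100)&(h<130)&(s>120)
green=lambda h,s,v:(h>45)&(h<80)&(s>120)
tan=lambda h,s,v:(h>12)&(h<32)&(s>70)&(v>60)
red=lambda h,s,v:((h<8)|(h>172))&(s>140)
white=lambda h,s,v:(s<40)&(v>175)
E
python3 - <<'E'
from cell import env
from h import *
np.set_printoptions(precision=4,suppress=True)
S,T=env.camera("side"),env.camera("top")
for n,f,bs,bt in(("ball",blue,(235,245,285,285),(330,240,360,272)),("disc",green,(200,185,265,230),(240,230,295,275)),
  ("bisc",tan,(243,293,275,320),(370,255,400,285)),("tub",red,(180,140,245,195),(160,220,225,290))):
    ks,s,As=blob(S,f,bs);kt,t,At=blob(T,f,bt)
    print(n,s,As,t,At,*tri(S,s,T,t))
    if n=="tub":
        r=cv2.minAreaRect(onz(T,kt,.06)[:,:2].astype(np.float32));print(r)
        r=cv2.minAreaRect(onz(S,ks,.06)[:,:2].astype(np.float32));print(r)
    if n=="bisc":
        for c,k in((S,ks),(T,kt)):print(cv2.minAreaRect(onz(c,k,.027)[:,:2].astype(np.float32)))
for n,c,b in(("S",S,(225,245,290,335)),("T",T,(322,232,405,295))):
    k,u,A=blob(c,white,b);p=cv2.convexHull(onz(c,k,.011)[:,:2].astype(np.float32))
    r=cv2.minAreaRect(p);print(n,"tray",A,r,cv2.boxPoints(r).tolist())
a=cv2.resize(S["color"][235:345,215:315],None,fx=5,fy=5,interpolation=2);b=cv2.resize(T["color"][225:300,320:410],None,fx=6,fy=6,interpolation=2)
a=cv2.resize(a,(400,440));b=cv2.resize(b,(400,333));o=np.zeros((440,800,3),np.uint8);o[:,:400]=a;o[:333,400:]=b
cv2.imwrite("pics/crop1.png",o[...,::-1])
E
```

```text
ball [258.0217 264.0761] 92.0 [344.9481 255.6623] 77.0 [ 0.5155 -0.1409  0.0248] 0.0018409534931175982
disc [232.8936 207.753 ] 498.0 [266.5637 254.2022] 722.0 [0.5092 0.0797 0.0304] 0.0013057269692889764
bisc [256.269  306.6483] 145.0 [387.6667 270.8889] 9.0 [ 0.4756 -0.2614  0.0288] 0.000361424355536934
((0.4756212532520294, -0.26081007719039917), (0.03682149946689606, 0.024432014673948288), 71.17292022705078)
((0.4756227731704712, -0.2612994909286499), (0.0049951584078371525, 0.011428024619817734), 63.70869827270508)
tub [212.7109 169.7985] 1484.0 [192.5095 254.5276] 2104.0 [0.4968 0.2887 0.0283] 0.002881530533211172
((0.49511799216270447, 0.2819169759750366), (0.11998768150806427, 0.13638946413993835), 79.1274185180664)
((0.488868772983551, 0.24694553017616272), (0.1921652853488922, 0.13788829743862152), 79.19337463378906)
S tray 1.0 ((0.5411595702171326, -0.19624802470207214), (0.0, 0.0), 0.0) [[0.5411595702171326, -0.19624802470207214], [0.5411595702171326, -0.19624802470207214], [0.5411595702171326, -0.19624802470207214], [0.5411595702171326, -0.19624802470207214]]
T tray 608.0 ((0.5120737552642822, -0.149675190448761), (0.08180081844329834, 0.07385264337062836), 71.17633819580078) [[0.4639256000518799, -0.17647355794906616], [0.5338283181190491, -0.2003026008605957], [0.5602219104766846, -0.12287682294845581], [0.4903191924095154, -0.09904778003692627]]
```

View pics/crop1.png

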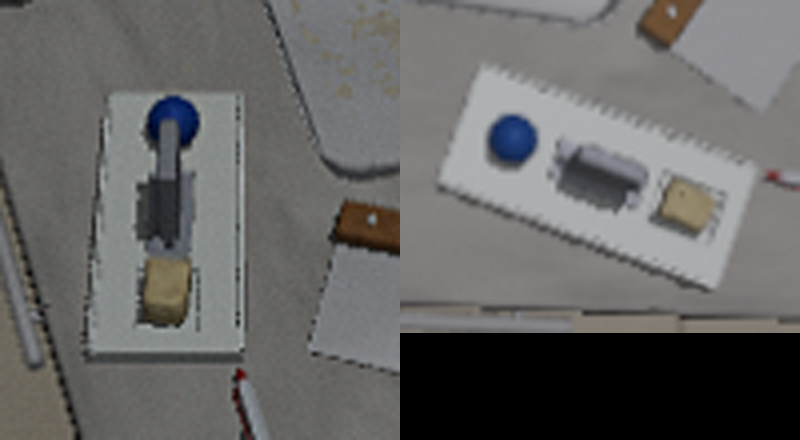

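The crop shows the tray as a clean white quadrilateral, with the grip near top (365,264) and the biscuit near top (384.5,271.5). In the side view the grip hides part of the ball. My white and tan thresholds were too strict, so I'll loosen them.

```bash
cat >> h.py <<'E'
white=lambda h,s,v:(v>125)&(s<38)
tan=lambda h,s,v:(h>10)&(h<35)&(s>50)&(v>70)
def quad(c,box,z,f=white):
    k,u,A=blob(c,f,box);r=cv2.minAreaRect(cv2.convexHull(onz(c,k,z)[:,:2].astype(np.float32)))
    return k,u,A,r
E
python3 - <<'E'
from cell import env
from h import *
np.set_printoptions(precision=4,suppress=True)
S,T=env.camera("side"),env.camera("top")
for c,b,q in((S,(225,245,282,330),[(230,300),(255,255),(270,270),(265,320)]),(T,(326,234,403,295),[(365,240),(350,272),(345,245),(375,280)])):
    hsv=cv2.cvtColor(c["color"],cv2.COLOR_RGB2HSV);print([hsv[v,u].tolist() for u,v in q])
    k,u,A,r=quad(c,b,.011);print("tray",A,r,(np.ptp(k,0)))
bs=blob(S,tan,(243,290,275,320));bt=blob(T,tan,(372,258,398,285))
print("bisc",bs[1:],bt[1:],tri(S,bs[1],T,bt[1]))
print(cv2.minAreaRect(onz(T,bt[0],.024)[:,:2].astype(np.float32)))
# corner-based stereo of tray top plane, hand-read corners (same order: ball end far-from-robot.. )
cs=[(275.7,258.2),(242,258.2),(236.5,323),(275.7,323)];ct=[(338,239.6),(329,266.9),(391.3,289.8),(400.6,261.5)]
P=[]
for a,b in zip(cs,ct):
    p,e=tri(S,a,T,b);P.append(p);print("corner",p,e)
P=np.array(P);print("mean",P.mean(0),"len",np.linalg.norm(P[0]-P[3]),np.linalg.norm(P[1]-P[2]),"w",np.linalg.norm(P[0]-P[1]),np.linalg.norm(P[3]-P[2]))
d=(P[0]+P[1]-P[2]-P[3]);print("yaw from +y",np.degrees(np.arctan2(-d[0],d[1])))
# tub rim: hull quad in top
k,u,A=blob(T,red,(160,220,225,290));q=cv2.approxPolyDP(cv2.convexHull(k),4,True).reshape(-1,2);print(q.tolist(),onz(T,q,.06)[:,:2].tolist())
E
```

```text
[[45, 5, 97], [30, 5, 99], [80, 6, 139], [75, 11, 139]]
tray 1549.0 ((0.4959239065647125, -0.19843295216560364), (0.1872737556695938, 0.08459465950727463), 71.14794158935547) [38 64]
[[15, 8, 130], [110, 4, 176], [100, 4, 176], [100, 4, 174]]
tray 3986.0 ((0.4987759590148926, -0.1992454081773758), (0.16561108827590942, 0.2227204442024231), 2.3393056392669678) [76 58]
bisc (array([256.1915, 305.8582]), 141.0) (array([383.9444, 271.0667]), 90.0) (array([ 0.4767, -0.2528,  0.0194]), np.float64(0.0015785242415390101))
((0.47531658411026, -0.25216177105903625), (0.02966945804655552, 0.024366013705730438), 68.61146545410156)
corner [ 0.5655 -0.1224  0.0082] 0.005853007236929852
corner [ 0.4848 -0.0979  0.0117] 0.004468221814506936
corner [ 0.4252 -0.2758  0.0105] 0.0009995760506625974
corner [ 0.5061 -0.3027  0.01  ] 3.22355178688433e-05
mean [ 0.4954 -0.1997  0.0101] len 0.18981724333072136 0.18752405402306 w 0.08443194430358077 0.08528228311482124
yaw from +y -18.370285658970698
[[179, 227], [217, 235], [207, 282], [166, 273]] [[0.5693836595364754, 0.32680368544131977], [0.5516574974074371, 0.21846207322859051], [0.42088371226804316, 0.2363470359362861], [0.43961051620820824, 0.35132976846992403]]
```

Stereo puts the tray's top plane at z≈0.010 (10 mm expected) and its size at 189×85 mm (190×84 expected). The yaw is about 18.5° from +y towards +x, and the ball agrees with the tray pose. I'll turn the tool first so that its x lies along −tray y: rz total = 91.7/8.

Request:
jog_arm:
  deltas:
    - {"rz": 1}
    - {"rz": 1}
    - {"rz": 1}
    - {"rz": 1}
    - {"rz": 1}
    - {"rz": 1}
    - {"rz": 1}
    - {"rz": 1}
    - {"rz": 1}
    - {"rz": 1}
  claw: 0.3
  grip_force: 20

```text
invalid input
```

Request:
jog_arm:
  deltas:
    - {"rz": 0.9}
    - {"rz": 0.55}
    - {}

```text
invalid input
```

```bash
cat >> h.py <<'E'
def go(s,target):
    R=np.array(s["ee_rot"]);d=R.T@(np.array(target)-np.array(s["tcp_pos"]))/.05
    print("t",round(s["time"],2),"tcp",np.round(s["tcp_pos"],4),"toolx deg",round(float(np.degrees(np.arctan2(R[1,0],R[0,0]))),2),"tilt",np.round(R[:2,2],4),"gap",round(s["finger_gap"],4),"F",np.round(s["wrist_force"],2),"-> units",np.round(d,2))
E
python3 - <<'E'
from cell import env
from h import *
s=env.observe();T=env.camera("top")
for th in(140,155,165):
    k,u,A,r=quad(T,(326,234,403,295),.011,lambda h,s,v:(v>th)&(s<38));print(th,A,r)
go(s,(.4755,-.2545,.16))
E
```

```text
140 1957.0 ((0.4960775673389435, -0.1981983780860901), (0.19133548438549042, 0.08553996682167053), 71.15031433105469)
155 1848.0 ((0.49504098296165466, -0.19756005704402924), (0.18823009729385376, 0.08381648361682892), 71.80540466308594)
165 1763.0 ((0.49486684799194336, -0.19777420163154602), (0.18613167107105255, 0.08101483434438705), 71.05213928222656)
t 0.3 tcp [0.1815 0.5979 0.2421] toolx deg 73.11 tilt [-0.0001 -0.0004] gap 0.0852 F [-0.45 -0.35  0.31] -> units [-14.6   10.58   1.65]
```

Rows probably need all six numbers.

Request:
jog_arm:
  deltas:
    - {"tx": 0, "ty": 0, "tz": 0, "rx": 0, "ry": 0, "rz": 1}
    - {"tx": 0, "ty": 0, "tz": 0, "rx": 0, "ry": 0, "rz": 1}
    - {"tx": 0, "ty": 0, "tz": 0, "rx": 0, "ry": 0, "rz": 1}
    - {"tx": 0, "ty": 0, "tz": 0, "rx": 0, "ry": 0, "rz": 1}
    - {"tx": 0, "ty": 0, "tz": 0, "rx": 0, "ry": 0, "rz": 1}
    - {"tx": 0, "ty": 0, "tz": 0, "rx": 0, "ry": 0, "rz": 1}
    - {"tx": 0, "ty": 0, "tz": 0, "rx": 0, "ry": 0, "rz": 1}
    - {"tx": 0, "ty": 0, "tz": 0, "rx": 0, "ry": 0, "rz": 1}
    - {"tx": 0, "ty": 0, "tz": 0, "rx": 0, "ry": 0, "rz": 1}
    - {"tx": 0, "ty": 0, "tz": 0, "rx": 0, "ry": 0, "rz": 1}
  claw: 0.3
  grip_force: 20

```text
time: 1.35
tcp_pos: [0.1816, 0.598, 0.2422]
ee_rot: [[0.992, -0.126, -0.0], [-0.126, -0.992, -0.0], [-0.0, 0.0, -1.0]]
wrist_force: [0.1, -0.0, -0.3]
finger_gap: 0.0597
```

Request:
jog_arm:
  deltas:
    - {"tx": 0, "ty": 0, "tz": 0, "rx": 0, "ry": 0, "rz": 0.9}
    - {"tx": 0, "ty": 0, "tz": 0, "rx": 0, "ry": 0, "rz": 0.58}
    - {"tx": 0.75, "ty": -0.25, "tz": 0, "rx": 0, "ry": 0, "rz": 0}
    - {"tx": 0.75, "ty": -0.25, "tz": 0, "rx": 0, "ry": 0, "rz": 0}
    - {"tx": 0.75, "ty": -0.25, "tz": 0, "rx": 0, "ry": 0, "rz": 0}
    - {"tx": 0.75, "ty": -0.25, "tz": 0, "rx": 0, "ry": 0, "rz": 0}
    - {"tx": 0.75, "ty": -0.25, "tz": 0, "rx": 0, "ry": 0, "rz": 0}
    - {"tx": 0.4, "ty": 0.8, "tz": 0, "rx": 0, "ry": 0, "rz": 0}
    - {"tx": 0.4, "ty": 0.8, "tz": 0, "rx": 0, "ry": 0, "rz": 0}
    - {"tx": 0.4, "ty": 0.8, "tz": 0, "rx": 0, "ry": 0, "rz": 0}

```text
time: 2.35
tcp_pos: [0.3977, 0.4625, 0.2419]
ee_rot: [[0.947, -0.321, -0.0], [-0.321, -0.947, -0.0], [-0.0, 0.0, -1.0]]
wrist_force: [0.4, -0.2, 0.6]
finger_gap: 0.0597
```

Request:
jog_arm:
  deltas:
    - {"tx": 0.4, "ty": 0.8, "tz": 0, "rx": 0, "ry": 0, "rz": 0}
    - {"tx": 0.4, "ty": 0.8, "tz": 0, "rx": 0, "ry": 0, "rz": 0}
    - {"tx": 0.4, "ty": 0.8, "tz": 0, "rx": 0, "ry": 0, "rz": 0}
    - {"tx": 0.4, "ty": 0.8, "tz": 0, "rx": 0, "ry": 0, "rz": 0}
    - {"tx": 0.4, "ty": 0.8, "tz": 0, "rx": 0, "ry": 0, "rz": 0}
    - {"tx": 0.4, "ty": 0.8, "tz": 0, "rx": 0, "ry": 0, "rz": 0}
    - {"tx": 0.4, "ty": 0.8, "tz": 0, "rx": 0, "ry": 0, "rz": 0}
    - {"tx": 0.4, "ty": 0.8, "tz": 0, "rx": 0, "ry": 0, "rz": 0}
    - {"tx": 0.4, "ty": 0.8, "tz": 0, "rx": 0, "ry": 0, "rz": 0}
    - {"tx": 0.4, "ty": 0.8, "tz": 0, "rx": 0, "ry": 0, "rz": 0}

```text
time: 3.35
tcp_pos: [0.4585, 0.0193, 0.2425]
ee_rot: [[0.947, -0.321, 0.001], [-0.321, -0.947, -0.0], [0.001, -0.0, -1.0]]
wrist_force: [0.6, 0.4, 0.4]
finger_gap: 0.0595
```

Run:
```python
from cell import env
from h import *
go(env.observe(),(.4755,-.2545,.16))
```

```text
t 3.35 tcp [0.4585 0.0193 0.2425] toolx deg -18.73 tilt [ 0.0006 -0.    ] gap 0.0595 F [0.64 0.42 0.39] -> units [2.08 5.08 1.65]
```

Request:
jog_arm:
  deltas:
    - {"tx": 0.35, "ty": 0.75, "tz": 0.2, "rx": 0, "ry": 0, "rz": 0}
    - {"tx": 0.35, "ty": 0.75, "tz": 0.2, "rx": 0, "ry": 0, "rz": 0}
    - {"tx": 0.35, "ty": 0.75, "tz": 0.2, "rx": 0, "ry": 0, "rz": 0}
    - {"tx": 0.35, "ty": 0.75, "tz": 0.2, "rx": 0, "ry": 0, "rz": 0}
    - {"tx": 0.3, "ty": 0.65, "tz": 0.3, "rx": 0, "ry": 0, "rz": 0}
    - {"tx": 0.2, "ty": 0.5, "tz": 0.3, "rx": 0, "ry": 0, "rz": 0}
    - {"tx": 0, "ty": 0.2, "tz": 0.2, "rx": 0, "ry": 0, "rz": 0}
    - {"tx": 0, "ty": 0, "tz": 0, "rx": 0, "ry": 0, "rz": 0}
    - {"tx": 0, "ty": 0, "tz": 0, "rx": 0, "ry": 0, "rz": 0}

```text
time: 4.25
tcp_pos: [0.4784, -0.2146, 0.1625]
ee_rot: [[0.947, -0.321, -0.0], [-0.321, -0.947, 0.001], [-0.001, -0.0, -1.0]]
wrist_force: [-0.5, 0.1, 0.3]
finger_gap: 0.0599
```

Run:
```python
from cell import env
from h import *
go(env.observe(),(.4755,-.2545,.026))
S,T=env.camera("side"),env.camera("top")
a=cv2.resize(S["color"][200:340,200:334],(400,418),interpolation=2);b=cv2.resize(T["color"][225:300,320:410],(400,333),interpolation=2)
o=np.zeros((418,800,3),np.uint8);o[:,:400]=a;o[:333,400:]=b;cv2.imwrite("pics/crop2.png",o[...,::-1])
```

```text
t 4.25 tcp [ 0.4784 -0.2146  0.1625] toolx deg -18.74 tilt [-0.0005  0.0005] gap 0.0599 F [-0.48  0.11  0.34] -> units [0.2  0.77 2.73]
```

View pics/crop2.png

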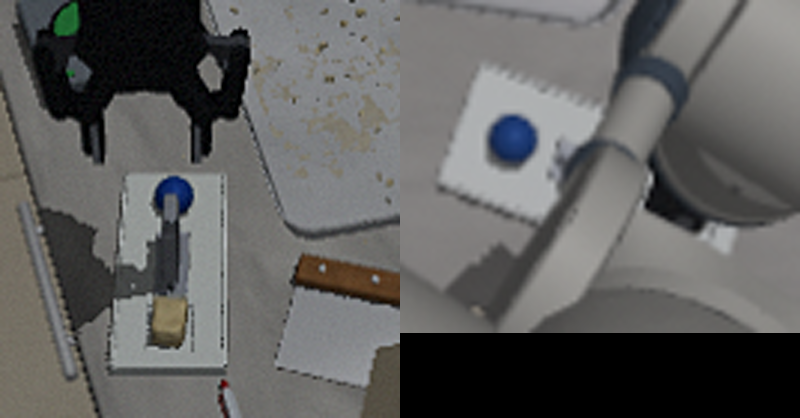

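The gripper straddles the tray's axis with the biscuit ahead of it (side crop ≈(170,320)) and clear of the pen and scraper. I'll move over the biscuit and go down to TCP z≈0.026.

Request:
jog_arm:
  deltas:
    - {"tx": 0.1, "ty": 0.4, "tz": 0, "rx": 0, "ry": 0, "rz": 0}
    - {"tx": 0.1, "ty": 0.4, "tz": 0, "rx": 0, "ry": 0, "rz": 0}
    - {"tx": 0, "ty": 0, "tz": 0.4, "rx": 0, "ry": 0, "rz": 0}
    - {"tx": 0, "ty": 0, "tz": 0.4, "rx": 0, "ry": 0, "rz": 0}
    - {"tx": 0, "ty": 0, "tz": 0.4, "rx": 0, "ry": 0, "rz": 0}
    - {"tx": 0, "ty": 0, "tz": 0.3, "rx": 0, "ry": 0, "rz": 0}
    - {"tx": 0, "ty": 0, "tz": 0.2, "rx": 0, "ry": 0, "rz": 0}
    - {"tx": 0, "ty": 0, "tz": 0, "rx": 0, "ry": 0, "rz": 0}
    - {"tx": 0, "ty": 0, "tz": 0, "rx": 0, "ry": 0, "rz": 0}

```text
time: 5.25
tcp_pos: [0.4756, -0.2563, 0.0779]
ee_rot: [[0.947, -0.321, 0.001], [-0.321, -0.947, -0.0], [0.001, 0.0, -1.0]]
wrist_force: [0.5, 0.2, 0.7]
finger_gap: 0.0598
```

Run:
```python
from cell import env
from h import *
go(env.observe(),(.4755,-.2545,.026))
S=env.camera("side")
cv2.imwrite("pics/crop3.png",cv2.resize(S["color"][230:350,200:330],(650,600),interpolation=2)[...,::-1])
```

```text
t 5.25 tcp [ 0.4756 -0.2563  0.0779] toolx deg -18.7 tilt [ 0.0005 -0.0004] gap 0.0598 F [0.45 0.18 0.66] -> units [-0.01 -0.03  1.04]
```

View pics/crop3.png

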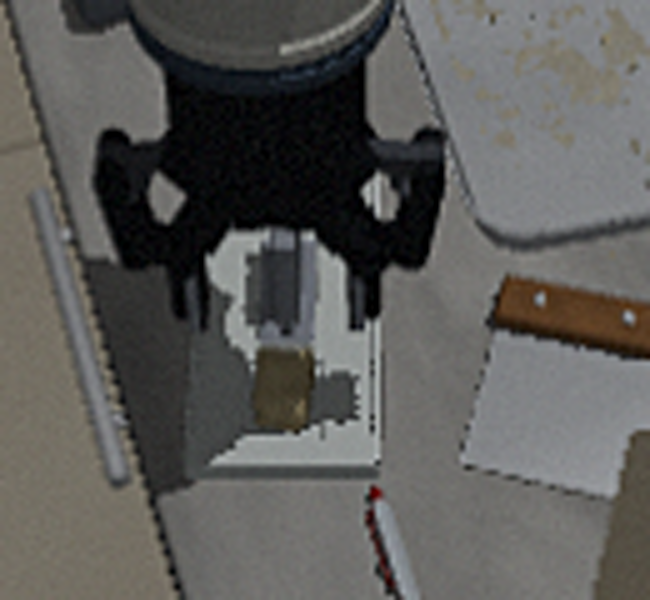

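The fingers (crop x≈195 and 360) straddle the biscuit (≈283) and clear everything. I'll go down and close.

Request:
jog_arm:
  deltas:
    - {"tx": 0, "ty": 0, "tz": 0.3, "rx": 0, "ry": 0, "rz": 0}
    - {"tx": 0, "ty": 0, "tz": 0.3, "rx": 0, "ry": 0, "rz": 0}
    - {"tx": 0, "ty": 0, "tz": 0.25, "rx": 0, "ry": 0, "rz": 0}
    - {"tx": 0, "ty": 0, "tz": 0.15, "rx": 0, "ry": 0, "rz": 0}
    - {"tx": 0, "ty": 0, "tz": 0, "rx": 0, "ry": 0, "rz": 0}
    - {"tx": 0, "ty": 0, "tz": 0, "rx": 0, "ry": 0, "rz": 0}

```text
time: 5.9
tcp_pos: [0.4754, -0.2566, 0.0276]
ee_rot: [[0.947, -0.321, 0.0], [-0.321, -0.947, -0.0], [0.0, 0.0, -1.0]]
wrist_force: [0.2, -0.9, 0.3]
finger_gap: 0.0598
```

Request:
jog_arm:
  deltas:
    - {"tx": 0, "ty": 0, "tz": 0, "rx": 0, "ry": 0, "rz": 0}
    - {"tx": 0, "ty": 0, "tz": 0, "rx": 0, "ry": 0, "rz": 0}
    - {"tx": 0, "ty": 0, "tz": 0, "rx": 0, "ry": 0, "rz": 0}
    - {"tx": 0, "ty": 0, "tz": 0, "rx": 0, "ry": 0, "rz": 0}
    - {"tx": 0, "ty": 0, "tz": 0, "rx": 0, "ry": 0, "rz": 0}
    - {"tx": 0, "ty": 0, "tz": 0, "rx": 0, "ry": 0, "rz": 0}
    - {"tx": 0, "ty": 0, "tz": 0, "rx": 0, "ry": 0, "rz": 0}
    - {"tx": 0, "ty": 0, "tz": 0, "rx": 0, "ry": 0, "rz": 0}
  claw: 0.75
  grip_force: 20

```text
time: 6.7
tcp_pos: [0.4755, -0.2567, 0.0278]
ee_rot: [[0.947, -0.321, 0.001], [-0.321, -0.947, -0.0], [0.001, 0.0, -1.0]]
wrist_force: [-0.6, 0.3, 5.0]
finger_gap: 0.0265
```

Gap is 26.5 mm, so the biscuit is held. I'll lift straight up gently.

Request:
jog_arm:
  deltas:
    - {"tx": 0, "ty": 0, "tz": -0.05, "rx": 0, "ry": 0, "rz": 0}
    - {"tx": 0, "ty": 0, "tz": -0.1, "rx": 0, "ry": 0, "rz": 0}
    - {"tx": 0, "ty": 0, "tz": -0.15, "rx": 0, "ry": 0, "rz": 0}
    - {"tx": 0, "ty": 0, "tz": -0.3, "rx": 0, "ry": 0, "rz": 0}
    - {"tx": 0, "ty": 0, "tz": -0.4, "rx": 0, "ry": 0, "rz": 0}
    - {"tx": 0, "ty": 0, "tz": -0.5, "rx": 0, "ry": 0, "rz": 0}
    - {"tx": 0, "ty": 0, "tz": -0.5, "rx": 0, "ry": 0, "rz": 0}
    - {"tx": 0, "ty": 0, "tz": -0.5, "rx": 0, "ry": 0, "rz": 0}
    - {"tx": 0, "ty": 0, "tz": -0.5, "rx": 0, "ry": 0, "rz": 0}
    - {"tx": 0, "ty": 0, "tz": 0, "rx": 0, "ry": 0, "rz": 0}

```text
time: 7.7
tcp_pos: [0.4765, -0.2573, 0.1809]
ee_rot: [[0.947, -0.321, 0.005], [-0.321, -0.947, -0.003], [0.005, 0.002, -1.0]]
wrist_force: [0.1, 0.2, -0.4]
finger_gap: 0.0264
```

Run:
```python
from cell import env
from h import *
go(env.observe(),(.495,.283,.175))
```

```text
t 7.7 tcp [ 0.4765 -0.2573  0.1809] toolx deg -18.73 tilt [ 0.0045 -0.0031] gap 0.0264 F [ 0.12  0.15 -0.38] -> units [ -3.12 -10.35   0.09]
```

Request:
jog_arm:
  deltas:
    - {"tx": -0.1, "ty": -0.35, "tz": 0, "rx": 0, "ry": 0, "rz": 0}
    - {"tx": -0.2, "ty": -0.7, "tz": 0, "rx": 0, "ry": 0, "rz": 0}
    - {"tx": -0.2, "ty": -0.7, "tz": 0, "rx": 0, "ry": 0, "rz": 0}
    - {"tx": -0.2, "ty": -0.7, "tz": 0, "rx": 0, "ry": 0, "rz": 0}
    - {"tx": -0.2, "ty": -0.7, "tz": 0, "rx": 0, "ry": 0, "rz": 0}
    - {"tx": -0.2, "ty": -0.7, "tz": 0, "rx": 0, "ry": 0, "rz": 0}
    - {"tx": -0.2, "ty": -0.7, "tz": 0, "rx": 0, "ry": 0, "rz": 0}
    - {"tx": -0.2, "ty": -0.7, "tz": 0, "rx": 0, "ry": 0, "rz": 0}
    - {"tx": -0.2, "ty": -0.7, "tz": 0, "rx": 0, "ry": 0, "rz": 0}
    - {"tx": -0.2, "ty": -0.7, "tz": 0, "rx": 0, "ry": 0, "rz": 0}

```text
time: 8.7
tcp_pos: [0.4909, 0.0909, 0.1768]
ee_rot: [[0.947, -0.321, -0.001], [-0.321, -0.947, 0.0], [-0.001, 0.0, -1.0]]
wrist_force: [0.3, -1.1, -0.2]
finger_gap: 0.0265
```

Request:
jog_arm:
  deltas:
    - {"tx": -0.25, "ty": -0.7, "tz": 0, "rx": 0, "ry": 0, "rz": 0}
    - {"tx": -0.25, "ty": -0.7, "tz": 0, "rx": 0, "ry": 0, "rz": 0}
    - {"tx": -0.25, "ty": -0.7, "tz": 0, "rx": 0, "ry": 0, "rz": 0}
    - {"tx": -0.25, "ty": -0.7, "tz": 0, "rx": 0, "ry": 0, "rz": 0}
    - {"tx": -0.2, "ty": -0.6, "tz": 0, "rx": 0, "ry": 0, "rz": 0}
    - {"tx": 0, "ty": -0.3, "tz": 0, "rx": 0, "ry": 0, "rz": 0}
    - {"tx": 0, "ty": 0, "tz": 0, "rx": 0, "ry": 0, "rz": 0}
    - {"tx": 0, "ty": 0, "tz": 0, "rx": 0, "ry": 0, "rz": 0}

```text
time: 9.5
tcp_pos: [0.4941, 0.2828, 0.1768]
ee_rot: [[0.947, -0.321, -0.001], [-0.321, -0.947, -0.001], [-0.001, 0.001, -1.0]]
wrist_force: [0.2, -0.1, 0.6]
finger_gap: 0.0265
```

Run:
```python
from cell import env
from h import *
go(env.observe(),(.495,.283,.085))
S=env.camera("side")
cv2.imwrite("pics/crop4.png",cv2.resize(S["color"][80:230,150:300],(600,600),interpolation=2)[...,::-1])
```

```text
t 9.5 tcp [0.4941 0.2828 0.1768] toolx deg -18.71 tilt [-0.001  -0.0007] gap 0.0265 F [ 0.25 -0.11  0.59] -> units [ 0.02 -0.01  1.84]
```

View pics/crop4.png

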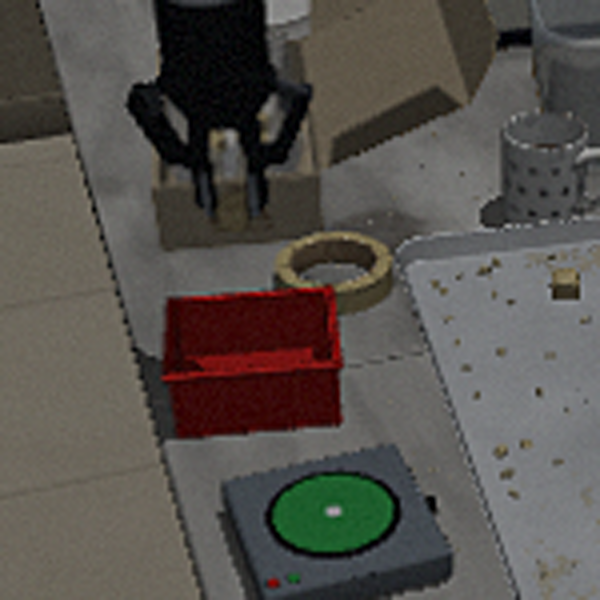

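The biscuit hangs between the fingers above the tub. I'll lower about 11 cm and release with a part opening.

Request:
jog_arm:
  deltas:
    - {"tx": 0, "ty": 0, "tz": 0.4, "rx": 0, "ry": 0, "rz": 0}
    - {"tx": 0, "ty": 0, "tz": 0.5, "rx": 0, "ry": 0, "rz": 0}
    - {"tx": 0, "ty": 0, "tz": 0.5, "rx": 0, "ry": 0, "rz": 0}
    - {"tx": 0, "ty": 0, "tz": 0.5, "rx": 0, "ry": 0, "rz": 0}
    - {"tx": 0, "ty": 0, "tz": 0.3, "rx": 0, "ry": 0, "rz": 0}
    - {"tx": 0, "ty": 0, "tz": 0, "rx": 0, "ry": 0, "rz": 0}
    - {"tx": 0, "ty": 0, "tz": 0, "rx": 0, "ry": 0, "rz": 0}

```text
time: 10.25
tcp_pos: [0.4947, 0.2825, 0.0677]
ee_rot: [[0.947, -0.322, -0.0], [-0.322, -0.947, -0.0], [-0.0, 0.0, -1.0]]
wrist_force: [0.1, -0.2, -0.5]
finger_gap: 0.0266
```

Request:
jog_arm:
  deltas:
    - {"tx": 0, "ty": 0, "tz": 0, "rx": 0, "ry": 0, "rz": 0}
    - {"tx": 0, "ty": 0, "tz": 0, "rx": 0, "ry": 0, "rz": 0}
    - {"tx": 0, "ty": 0, "tz": 0, "rx": 0, "ry": 0, "rz": 0}
    - {"tx": 0, "ty": 0, "tz": 0, "rx": 0, "ry": 0, "rz": 0}
    - {"tx": 0, "ty": 0, "tz": -0.4, "rx": 0, "ry": 0, "rz": 0}
    - {"tx": 0, "ty": 0, "tz": -0.6, "rx": 0, "ry": 0, "rz": 0}
    - {"tx": 0, "ty": 0, "tz": -0.8, "rx": 0, "ry": 0, "rz": 0}
    - {"tx": 0, "ty": 0, "tz": -0.8, "rx": 0, "ry": 0, "rz": 0}
    - {"tx": 0, "ty": 0, "tz": -0.8, "rx": 0, "ry": 0, "rz": 0}
    - {"tx": 0, "ty": 0, "tz": 0, "rx": 0, "ry": 0, "rz": 0}
  claw: 0.45

```text
time: 11.25
tcp_pos: [0.4967, 0.2844, 0.2426]
ee_rot: [[0.947, -0.321, 0.008], [-0.321, -0.947, 0.003], [0.006, -0.006, -1.0]]
wrist_force: [0.6, -0.4, -0.2]
finger_gap: 0.0468
```

Request:
jog_arm:
  deltas:
    - {"tx": 0.2, "ty": 0.35, "tz": 0, "rx": 0, "ry": 0, "rz": 0}
    - {"tx": 0.3, "ty": 0.7, "tz": 0, "rx": 0, "ry": 0, "rz": 0}
    - {"tx": 0.3, "ty": 0.7, "tz": 0, "rx": 0, "ry": 0, "rz": 0}
    - {"tx": 0.3, "ty": 0.7, "tz": 0, "rx": 0, "ry": 0, "rz": 0}
    - {"tx": 0.3, "ty": 0.7, "tz": 0, "rx": 0, "ry": 0, "rz": 0}
    - {"tx": 0.2, "ty": 0.5, "tz": 0, "rx": 0, "ry": 0, "rz": 0}
    - {"tx": 0, "ty": 0, "tz": 0, "rx": 0, "ry": 0, "rz": 0}

```text
time: 11.95
tcp_pos: [0.5117, 0.0821, 0.2369]
ee_rot: [[0.946, -0.324, -0.001], [-0.324, -0.946, -0.001], [-0.0, 0.001, -1.0]]
wrist_force: [-0.4, 0.0, 0.2]
finger_gap: 0.047
```

```bash
cat > look.py <<'E'
from cell import env
from h import *
S,T=env.camera("side"),env.camera("top")
for th in(140,155):
    k,u,A,r=quad(T,(326,234,403,295),.011,lambda h,s,v:(v>th)&(s<38));print("top",th,A,r)
k,u,A,r=quad(S,(225,245,282,330),.011);print("side",A,r)
E
python3 - <<'E'
exec(open('look.py').read())
go(env.observe(),(.4955,-.1985,.15))
# grip blade: grey-dark pixels; show
a=cv2.resize(S["color"][235:345,215:315],(400,440),interpolation=2);b=cv2.resize(T["color"][225:300,320:410],(400,333),interpolation=2)
c=cv2.resize(T["color"][215:295,155:305],(400,213),interpolation=2)
o=np.zeros((560,800,3),np.uint8);o[:440,:400]=a;o[:333,400:]=b;o[335:548,400:]=c
cv2.imwrite("pics/crop5.png",o[...,::-1])
E
```

```text
top 140 1975.0 ((0.4964243173599243, -0.19800573587417603), (0.19214224815368652, 0.08559360355138779), 70.96928405761719)
top 155 1868.0 ((0.49642109870910645, -0.19817176461219788), (0.18924866616725922, 0.08429849147796631), 70.93710327148438)
side 1811.0 ((0.4959239959716797, -0.19843268394470215), (0.18727430701255798, 0.08459467440843582), 71.14793395996094)
t 12.05 tcp [0.5116 0.0846 0.237 ] toolx deg -18.81 tilt [-0.0004  0.0002] gap 0.0467 F [ 0.82 -0.23 -0.43] -> units [1.52 5.46 1.74]
```

View pics/crop5.png

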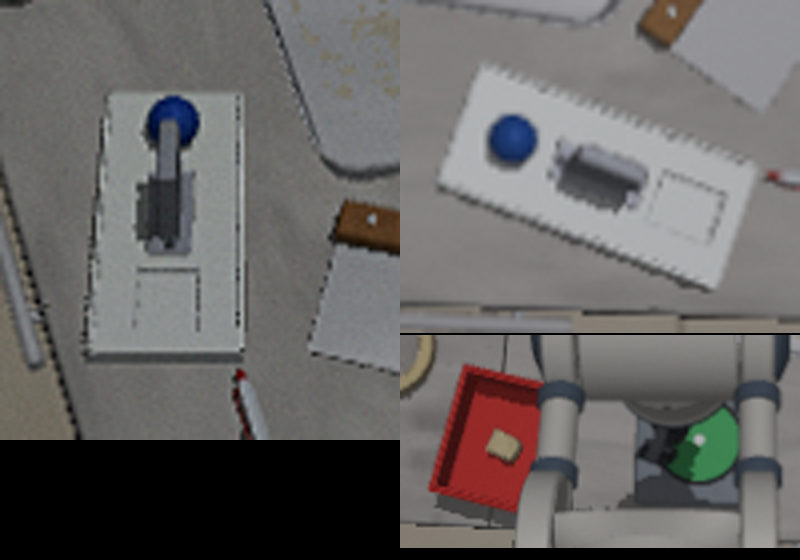

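The biscuit lies in the tub (top ≈(194,256)), and the recess is empty. The tray is unmoved, with the ball in its pocket. I'll check the grip's height by stereo from its top strip and move above it.

Run:
```python
exec(open('look.py').read())
# bright top face of blade is lighter/bluish strip: hand-read strip ends (crop5 scale 4.0 / 4.444)
f=lambda x,y:(215+x/4,235+y/4)
g=lambda x,y:(320+(x-400)/4.444,225+y/4.444)
for a,b in((f(169,122),g(588,150)),(f(169,182),g(643,172))):
    print(np.round(tri(S,a,T,b)[0],4),tri(S,a,T,b)[1])
print("mean on z=.069 from top",onz(T,[g(615,162)],.069),"side",onz(S,[f(169,150)],.069))
```

```text
top 140 1976.0 ((0.4964243173599243, -0.19800573587417603), (0.19214224815368652, 0.08559360355138779), 70.96928405761719)
top 155 1868.0 ((0.4964488744735718, -0.1980915069580078), (0.18907883763313293, 0.08429849147796631), 70.93710327148438)
side 1872.0 ((0.49592557549476624, -0.19843289256095886), (0.18727342784404755, 0.08459500968456268), 71.14908599853516)
[ 0.5022 -0.1831  0.0698] 0.0012992586334913431
[ 0.4911 -0.2185  0.062 ] 0.0014330176450183883
mean on z=.069 from top [[ 0.49493883 -0.19986772  0.069     ]] side [[ 0.49700175 -0.20220365  0.069     ]]
```

Request:
jog_arm:
  deltas:
    - {"tx": 0.1, "ty": 0.4, "tz": 0.1, "rx": 0, "ry": 0, "rz": 0}
    - {"tx": 0.2, "ty": 0.7, "tz": 0.2, "rx": 0, "ry": 0, "rz": 0}
    - {"tx": 0.2, "ty": 0.7, "tz": 0.2, "rx": 0, "ry": 0, "rz": 0}
    - {"tx": 0.2, "ty": 0.7, "tz": 0.2, "rx": 0, "ry": 0, "rz": 0}
    - {"tx": 0.2, "ty": 0.7, "tz": 0.2, "rx": 0, "ry": 0, "rz": 0}
    - {"tx": 0.2, "ty": 0.7, "tz": 0.2, "rx": 0, "ry": 0, "rz": 0}
    - {"tx": 0.2, "ty": 0.7, "tz": 0.2, "rx": 0, "ry": 0, "rz": 0}
    - {"tx": 0.2, "ty": 0.7, "tz": 0.2, "rx": 0, "ry": 0, "rz": 0}
    - {"tx": 0, "ty": 0.2, "tz": 0, "rx": 0, "ry": 0, "rz": 0}
    - {"tx": 0, "ty": 0, "tz": 0, "rx": 0, "ry": 0, "rz": 0}

```text
time: 13.15
tcp_pos: [0.4944, -0.1999, 0.162]
ee_rot: [[0.947, -0.322, -0.001], [-0.322, -0.947, 0.0], [-0.001, -0.0, -1.0]]
wrist_force: [-0.2, 0.4, -0.7]
finger_gap: 0.0471
```

Grip top at z≈0.066–0.070 (0.069 expected), centre (0.496,−0.199). I'll go down 2.3 units.

Request:
jog_arm:
  deltas:
    - {"tx": 0.03, "ty": -0.02, "tz": 0.3, "rx": 0, "ry": 0, "rz": 0.03}
    - {"tx": 0, "ty": 0, "tz": 0.4, "rx": 0, "ry": 0, "rz": 0}
    - {"tx": 0, "ty": 0, "tz": 0.4, "rx": 0, "ry": 0, "rz": 0}
    - {"tx": 0, "ty": 0, "tz": 0.4, "rx": 0, "ry": 0, "rz": 0}
    - {"tx": 0, "ty": 0, "tz": 0.3, "rx": 0, "ry": 0, "rz": 0}
    - {"tx": 0, "ty": 0, "tz": 0.3, "rx": 0, "ry": 0, "rz": 0}
    - {"tx": 0, "ty": 0, "tz": 0.2, "rx": 0, "ry": 0, "rz": 0}
    - {"tx": 0, "ty": 0, "tz": 0, "rx": 0, "ry": 0, "rz": 0}
    - {"tx": 0, "ty": 0, "tz": 0, "rx": 0, "ry": 0, "rz": 0}

```text
time: 14.05
tcp_pos: [0.4966, -0.1986, 0.0477]
ee_rot: [[0.946, -0.324, 0.0], [-0.324, -0.946, -0.0], [0.0, -0.0, -1.0]]
wrist_force: [0.0, 0.1, 0.5]
finger_gap: 0.0468
```

Run:
```python
from cell import env
from h import *
go(env.observe(),(.496,-.199,.047))
S=env.camera("side")
cv2.imwrite("pics/crop6.png",cv2.resize(S["color"][220:340,205:325],(600,600),interpolation=2)[...,::-1])
```

```text
t 14.05 tcp [ 0.4966 -0.1986  0.0477] toolx deg -18.92 tilt [ 0.0002 -0.    ] gap 0.0468 F [0.05 0.15 0.54] -> units [-0.01  0.01  0.01]
```

View pics/crop6.png

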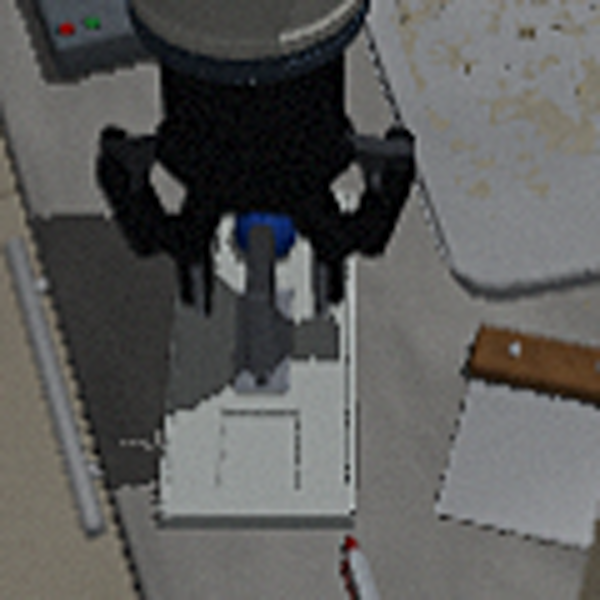

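The finger inner edges (crop 210 and 315) are centred on the blade (262). I'll close in two stages.

Request:
jog_arm:
  deltas:
    - {"tx": 0, "ty": 0, "tz": 0, "rx": 0, "ry": 0, "rz": 0}
    - {"tx": 0, "ty": 0, "tz": 0, "rx": 0, "ry": 0, "rz": 0}
    - {"tx": 0, "ty": 0, "tz": 0, "rx": 0, "ry": 0, "rz": 0}
    - {"tx": 0, "ty": 0, "tz": 0, "rx": 0, "ry": 0, "rz": 0}
    - {"tx": 0, "ty": 0, "tz": 0, "rx": 0, "ry": 0, "rz": 0}
  claw: 0.8
  grip_force: 20

```text
time: 14.6
tcp_pos: [0.4962, -0.1993, 0.0474]
ee_rot: [[0.946, -0.325, 0.0], [-0.325, -0.946, -0.0], [0.0, 0.0, -1.0]]
wrist_force: [0.2, 0.3, -0.9]
finger_gap: 0.0168
```

Request:
jog_arm:
  deltas:
    - {"tx": 0, "ty": 0, "tz": 0, "rx": 0, "ry": 0, "rz": 0}
    - {"tx": 0, "ty": 0, "tz": 0, "rx": 0, "ry": 0, "rz": 0}
    - {"tx": 0, "ty": 0, "tz": 0, "rx": 0, "ry": 0, "rz": 0}
    - {"tx": 0, "ty": 0, "tz": 0, "rx": 0, "ry": 0, "rz": 0}
    - {"tx": 0, "ty": 0, "tz": 0, "rx": 0, "ry": 0, "rz": 0}
  claw: 0.9

```text
time: 15.1
tcp_pos: [0.4962, -0.1992, 0.0473]
ee_rot: [[0.946, -0.325, -0.0], [-0.325, -0.946, -0.0], [-0.0, 0.0, -1.0]]
wrist_force: [-1.9, -1.1, 2.1]
finger_gap: 0.0118
```

Request:
jog_arm:
  deltas:
    - {"tx": 0, "ty": 0, "tz": 0, "rx": 0, "ry": 0, "rz": 0}
    - {"tx": 0, "ty": 0, "tz": 0, "rx": 0, "ry": 0, "rz": 0}
    - {"tx": 0, "ty": 0, "tz": 0, "rx": 0, "ry": 0, "rz": 0}
    - {"tx": 0, "ty": 0, "tz": 0, "rx": 0, "ry": 0, "rz": 0}
    - {"tx": 0, "ty": 0, "tz": 0, "rx": 0, "ry": 0, "rz": 0}
  claw: 1
  grip_force: 60

```text
time: 15.6
tcp_pos: [0.4962, -0.1992, 0.0473]
ee_rot: [[0.946, -0.325, -0.0], [-0.325, -0.946, -0.0], [-0.0, 0.0, -1.0]]
wrist_force: [-2.6, -0.8, 5.6]
finger_gap: 0.0113
```

Gripped (gap 11.3 mm). I'll lift with a gentle ramp to about z+0.133.

Request:
jog_arm:
  deltas:
    - {"tx": 0, "ty": 0, "tz": -0.02, "rx": 0, "ry": 0, "rz": 0}
    - {"tx": 0, "ty": 0, "tz": -0.04, "rx": 0, "ry": 0, "rz": 0}
    - {"tx": 0, "ty": 0, "tz": -0.07, "rx": 0, "ry": 0, "rz": 0}
    - {"tx": 0, "ty": 0, "tz": -0.1, "rx": 0, "ry": 0, "rz": 0}
    - {"tx": 0, "ty": 0, "tz": -0.13, "rx": 0, "ry": 0, "rz": 0}
    - {"tx": 0, "ty": 0, "tz": -0.15, "rx": 0, "ry": 0, "rz": 0}
    - {"tx": 0, "ty": 0, "tz": -0.15, "rx": 0, "ry": 0, "rz": 0}
    - {"tx": 0, "ty": 0, "tz": -0.15, "rx": 0, "ry": 0, "rz": 0}
    - {"tx": 0, "ty": 0, "tz": -0.15, "rx": 0, "ry": 0, "rz": 0}
    - {"tx": 0, "ty": 0, "tz": -0.15, "rx": 0, "ry": 0, "rz": 0}

```text
time: 16.6
tcp_pos: [0.4963, -0.1992, 0.1035]
ee_rot: [[0.946, -0.325, 0.0], [-0.325, -0.946, -0.0], [0.0, 0.0, -1.0]]
wrist_force: [-0.1, 0.0, -2.8]
finger_gap: 0.0111
```

Request:
jog_arm:
  deltas:
    - {"tx": 0, "ty": 0, "tz": -0.18, "rx": 0, "ry": 0, "rz": 0}
    - {"tx": 0, "ty": 0, "tz": -0.2, "rx": 0, "ry": 0, "rz": 0}
    - {"tx": 0, "ty": 0, "tz": -0.2, "rx": 0, "ry": 0, "rz": 0}
    - {"tx": 0, "ty": 0, "tz": -0.2, "rx": 0, "ry": 0, "rz": 0}
    - {"tx": 0, "ty": 0, "tz": -0.2, "rx": 0, "ry": 0, "rz": 0}
    - {"tx": 0, "ty": 0, "tz": -0.2, "rx": 0, "ry": 0, "rz": 0}
    - {"tx": 0, "ty": 0, "tz": -0.15, "rx": 0, "ry": 0, "rz": 0}
    - {"tx": 0, "ty": 0, "tz": -0.1, "rx": 0, "ry": 0, "rz": 0}
    - {"tx": 0, "ty": 0, "tz": -0.05, "rx": 0, "ry": 0, "rz": 0}
    - {"tx": 0, "ty": 0, "tz": 0, "rx": 0, "ry": 0, "rz": 0}

```text
time: 17.6
tcp_pos: [0.4963, -0.1992, 0.1769]
ee_rot: [[0.946, -0.325, 0.0], [-0.325, -0.946, -0.0], [0.0, 0.0, -1.0]]
wrist_force: [-0.1, -0.6, -3.0]
finger_gap: 0.0115
```

Run:
```python
from cell import env
from h import *
S,T=env.camera("side"),env.camera("top");s=env.observe()
go(s,(.4897,.0229,.18))
for n,c in(("s",S),("t",T)):
    k,u,A=blob(c,green,(200,185,265,230) if n=="s" else (240,230,295,275));print(A,onz(c,[u],.033))
a=cv2.resize(S["color"][150:300,200:350],(400,400),interpolation=2);b=cv2.resize(T["color"][215:305,310:410],(400,360),interpolation=2)
o=np.zeros((400,800,3),np.uint8);o[:,:400]=a;o[:360,400:]=b;cv2.imwrite("pics/crop7.png",o[...,::-1])
```

```text
t 17.7 tcp [ 0.4961 -0.1991  0.1765] toolx deg -18.97 tilt [-0.0005  0.0003] gap 0.0111 F [-0.72  0.29 -3.66] -> units [-1.56 -4.16 -0.07]
74.0 [[0.48516036 0.09640271 0.033     ]]
558.0 [[0.51565856 0.07547302 0.033     ]]
```

View pics/crop7.png

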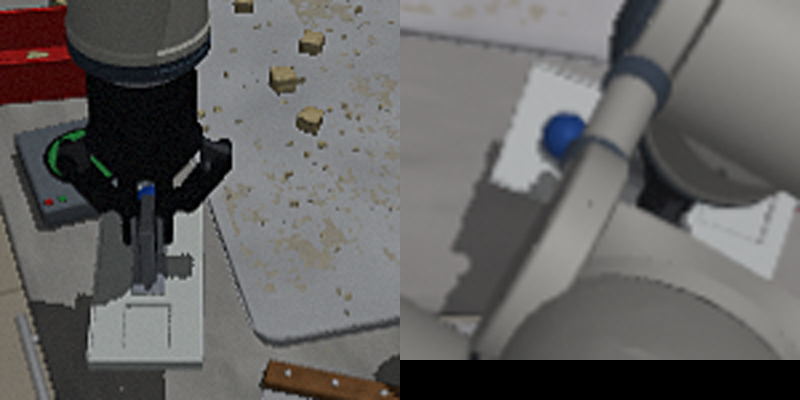

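Lifted level, with the ball in its pocket (top crop ≈(565,137)). Now the gentle carry of −1.56, −4.16 units.

Request:
jog_arm:
  deltas:
    - {"tx": -0.015, "ty": -0.04, "tz": -0.01, "rx": 0, "ry": 0, "rz": 0}
    - {"tx": -0.03, "ty": -0.08, "tz": -0.02, "rx": 0, "ry": 0, "rz": 0}
    - {"tx": -0.05, "ty": -0.13, "tz": -0.02, "rx": 0, "ry": 0, "rz": 0}
    - {"tx": -0.07, "ty": -0.18, "tz": -0.01, "rx": 0, "ry": 0, "rz": 0}
    - {"tx": -0.08, "ty": -0.22, "tz": 0, "rx": 0, "ry": 0, "rz": 0}
    - {"tx": -0.09, "ty": -0.25, "tz": 0, "rx": 0, "ry": 0, "rz": 0}
    - {"tx": -0.09, "ty": -0.25, "tz": 0, "rx": 0, "ry": 0, "rz": 0}
    - {"tx": -0.09, "ty": -0.25, "tz": 0, "rx": 0, "ry": 0, "rz": 0}
    - {"tx": -0.09, "ty": -0.25, "tz": 0, "rx": 0, "ry": 0, "rz": 0}
    - {"tx": -0.09, "ty": -0.25, "tz": 0, "rx": 0, "ry": 0, "rz": 0}

```text
time: 18.7
tcp_pos: [0.4942, -0.0969, 0.1798]
ee_rot: [[0.946, -0.325, 0.0], [-0.325, -0.946, -0.0], [0.0, 0.0, -1.0]]
wrist_force: [0.5, -0.1, -3.4]
finger_gap: 0.0109
```

Request:
jog_arm:
  deltas:
    - {"tx": -0.1, "ty": -0.25, "tz": 0, "rx": 0, "ry": 0, "rz": 0}
    - {"tx": -0.1, "ty": -0.25, "tz": 0, "rx": 0, "ry": 0, "rz": 0}
    - {"tx": -0.1, "ty": -0.25, "tz": 0, "rx": 0, "ry": 0, "rz": 0}
    - {"tx": -0.1, "ty": -0.25, "tz": 0, "rx": 0, "ry": 0, "rz": 0}
    - {"tx": -0.1, "ty": -0.25, "tz": 0, "rx": 0, "ry": 0, "rz": 0}
    - {"tx": -0.1, "ty": -0.25, "tz": 0, "rx": 0, "ry": 0, "rz": 0}
    - {"tx": -0.08, "ty": -0.22, "tz": 0, "rx": 0, "ry": 0, "rz": 0}
    - {"tx": -0.07, "ty": -0.18, "tz": 0, "rx": 0, "ry": 0, "rz": 0}
    - {"tx": -0.05, "ty": -0.13, "tz": 0, "rx": 0, "ry": 0, "rz": 0}
    - {"tx": -0.03, "ty": -0.09, "tz": 0, "rx": 0, "ry": 0, "rz": 0}

```text
time: 19.7
tcp_pos: [0.4894, 0.0162, 0.1798]
ee_rot: [[0.946, -0.325, -0.0], [-0.325, -0.946, -0.0], [-0.0, 0.0, -1.0]]
wrist_force: [-0.0, -0.2, -3.4]
finger_gap: 0.0113
```

Request:
jog_arm:
  deltas:
    - {"tx": -0.02, "ty": -0.06, "tz": 0, "rx": 0, "ry": 0, "rz": 0}
    - {"tx": -0.01, "ty": -0.04, "tz": 0, "rx": 0, "ry": 0, "rz": 0}
    - {"tx": 0, "ty": -0.02, "tz": 0, "rx": 0, "ry": 0, "rz": 0}
    - {"tx": 0, "ty": 0, "tz": 0, "rx": 0, "ry": 0, "rz": 0}
    - {"tx": 0, "ty": 0, "tz": 0, "rx": 0, "ry": 0, "rz": 0}
    - {"tx": 0, "ty": 0, "tz": 0, "rx": 0, "ry": 0, "rz": 0}

```text
time: 20.3
tcp_pos: [0.49, 0.0216, 0.1798]
ee_rot: [[0.946, -0.325, -0.0], [-0.325, -0.946, -0.0], [-0.0, 0.0, -1.0]]
wrist_force: [-0.6, 0.1, -2.9]
finger_gap: 0.0111
```

Run:
```python
from cell import env
from h import *
np.set_printoptions(precision=4,suppress=True)
S,T=env.camera("side"),env.camera("top");s=env.observe()
go(s,(.4897,.0229,.18));print("dq",s["dq"])
kt=blob(T,blue,(200,200,330,300));ks=blob(S,blue,(180,130,300,230))
print("ball top",kt[1:],onz(T,[kt[1]],.155),"side",ks[1:],onz(S,[ks[1]],.155),tri(S,ks[1],T,kt[1]))
R=np.array(s["ee_rot"]);print("ball from tcp",s["tcp_pos"]-.06*R[:,1])
a=cv2.resize(S["color"][110:260,160:310],(400,400),interpolation=2);b=cv2.resize(T["color"][205:305,160:310],(400,267),interpolation=2)
o=np.zeros((400,800,3),np.uint8);o[:,:400]=a;o[:267,400:]=b;cv2.imwrite("pics/crop8.png",o[...,::-1])
```

```text
t 20.4 tcp [0.49   0.0217 0.1798] toolx deg -18.98 tilt [-0. -0.] gap 0.0113 F [-0.24  0.44 -3.5 ] -> units [-0.01 -0.02 -0.  ]
dq [ 0.051   0.007  -0.0826 -0.124  -0.0648  0.0242]Traceback (most recent call last):
  File "<stdin>", line 6, in <module>
  File "h.py", line 16, in blob
    k=max(cv2.findContours(m,cv2.RETR_EXTERNAL,cv2.CHAIN_APPROX_NONE)[0],key=cv2.contourArea)
ValueError: max() iterable argument is empty
```

Run:
```python
from cell import env
from h import *
np.set_printoptions(precision=4,suppress=True)
S,T=env.camera("side"),env.camera("top")
for n,c,b in(("t",T,(180,180,330,300)),("s",S,(160,100,320,250))):
    try: k=blob(c,lambda h,s,v:(h>95)&(h<135)&(s>90),b);print(n,k[1:],onz(c,[k[1]],.155))
    except ValueError: print(n,"none")
s=env.observe();R=np.array(s["ee_rot"]);print("ball from tcp",s["tcp_pos"]-.06*R[:,1])
a=cv2.resize(S["color"][110:260,160:310],(400,400),interpolation=2);b=cv2.resize(T["color"][205:305,160:310],(400,267),interpolation=2)
o=np.zeros((400,800,3),np.uint8);o[:,:400]=a;o[:267,400:]=b;cv2.imwrite("pics/crop8.png",o[...,::-1])
```

```text
t none
s (array([230.2651, 116.2771]), 83.0) [[0.5873 0.3885 0.155 ]]
ball from tcp [0.5095 0.0785 0.1798]
```

View pics/crop8.png

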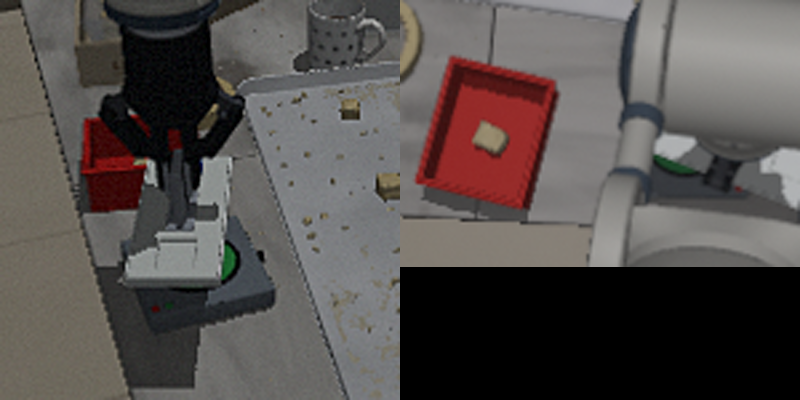

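The biscuit lies in the tub and the tray hangs level over the detector, but the ball is hidden in both views, behind the grip and fingers (side) and the arm (top). I'll check that no loose blue ball lies elsewhere and compare the tray's visible corners with the expected pose.

Run:
```python
from cell import env
from h import *
S,T=env.camera("side"),env.camera("top");s=env.observe()
for n,c in(("side",S),("top",T)):
    h=cv2.cvtColor(c["color"],cv2.COLOR_RGB2HSV).astype(int);m=blue(h[...,0],h[...,1],h[...,2]).astype(np.uint8)
    N,_,st,ce=cv2.connectedComponentsWithStats(m);print(n,[(st[i,4],ce[i].round().tolist()) for i in range(1,N) if st[i,4]>8])
R=np.array(s["ee_rot"]);tx,ty=-R[:,1],-R[:,0];c0=np.array(s["tcp_pos"])+R[:,2]*.047  # tray underside centre
print("underside z above disc",c0[2]-.033,"time",s["time"])
P=np.array([c0+tx*a+ty*b+[0,0,.01] for a in(-.095,.095) for b in(-.042,.042)]+[c0+.06*tx+[0,0,.022]])
Rc=np.array(S["rotation"]).T;t=-Rc@np.array(S["xyz"]);K=np.array([[S["fx"],0,S["cx"]],[0,S["fy"],S["cy"]],[0,0,1.]])
p=cv2.projectPoints(P,cv2.Rodrigues(Rc)[0],t,K,np.array(S["D"]))[0].reshape(-1,2)
print("in crop8 px (near -y,+y, far -y,+y, ball):",((p-[160,110])*400/150).round(0).tolist())
```

```text
side [(np.int32(57), [241.0, 20.0]), (np.int32(30), [246.0, 31.0]), (np.int32(17), [278.0, 89.0]), (np.int32(20), [18.0, 128.0]), (np.int32(10), [15.0, 249.0])]
top []
underside z above disc 0.09975542811669394 time 20.6
in crop8 px (near -y,+y, far -y,+y, ball): [[219.0, 277.0], [123.0, 277.0], [231.0, 155.0], [149.0, 155.0], [186.0, 165.0]]
```

The visible tray corners match the expected level pose within about 3 crop pixels (about 1 image pixel). The underside is 99.8 mm above the disc, and there is no ball-sized blue blob on the table. I'm handing in.

```bash
python3 -c "
from cell import env
env.job_done()"
```

```text
the job is handed in; nothing more can be done
```

I dropped the biscuit in the red tub, then lifted the tray by its grip and carried it level to the detector. I handed the job in with the gripper still holding the tray over the green disc, at about 20.6 s of the 64 s allowed.

**Last checks:**
- **Biscuit:** seen lying free inside the tub, from the top camera.
- **Tray height and level:** the underside is about 99.8 mm above the disc by the arm's own reading. The tool tilt reads 0.00, and the tray corners in the side view match the expected pose to about 1 pixel.
- **Grip and stillness:** the finger gap is 11.3 mm on the blade and the joints were essentially still.
- **Ball position over the disc:** worked out from the tool pose as (0.5095, 0.0785), against the disc centre measured at (0.509, 0.080), so about 1.5 mm off.

**Not confirmed:** I could not see the ball in the final pose, because the arm and the grip hide it in both views. I last saw it in its pocket just after the lift. The carry was slow, and no ball-sized blue shape shows on the table in either view. The pen, scraper, dredger and tape were not touched as far as I could see, but I did not measure their final positions.

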